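# Make up the motor kit and the supply kit

### The job

Make up two repair kits from the loose stock on the bench. Motor kit, in the tray with the divider: the two matching plain ball bearings, stacked squarely one on the other, in its wider compartment, and the smallest of the three capacitors standing in its narrower compartment. Supply kit, in the tray without a divider: the largest of the three capacitors and the relay, both standing upright on the tray's floor, one towards each end; leave the flanged bearing and the middle-sized capacitor where they stand, as they belong to neither kit.

Things in the scene. Friction and masses are not known exactly. Their poses are not given: they have to be found in the camera images.
- tray_divided: Low grey sheet-metal tray with a divider, fixed, 118 (x) x 148 (y) mm; walls 4 mm thick, 15 high; floor 3 thick. Inside x -55 to 55. The divider runs along x, y 10 to 16 mm, its top 12 mm above the bench. Wider compartment y -70 to 10 (centre -30), narrower y 16 to 70 (centre 43). Small black lugs on both end walls, paper card on the -x wall. Origin: centre of its underside on the bench; z up.
- tray_plain: Low grey sheet-metal tray without divider, fixed, 118 (x) x 158 (y) mm; walls 4 mm thick, 15 high; floor 3 thick. Inside x -55 to 55, y -75 to 75 mm. Its ends are at -y and +y, with small black lugs outside; paper card on the -x wall. Origin: centre of its underside on the bench; z up.
- bearing_1: Plain ball bearing, a flat steel ring lying flat, diameter 44 mm, height 13 mm; matches bearing_2 exactly, either may be the lower one. Its flat faces stack. Origin: centre of its underside; z up.
- bearing_2: Plain ball bearing, a flat steel ring lying flat, diameter 44 mm, height 13 mm; matches bearing_1 exactly, either may be the lower one. (A fixed bench vice stands at the right of the trays and the stock, near x 0.4, y -0.03 m: cross over it with the tool above 0.35 m.) Origin: centre of its underside; z up.
- bearing_flanged: Flanged bearing, not part of any kit: steel, foot flange diameter 54 mm and 3 mm thick, body diameter 44 mm to height 13 mm, raised inner collar diameter 28 mm to height 19 mm. Does not match the plain ones. Origin: centre of its underside; z up.
- cap_small: Smallest capacitor: standing round can, diameter 30 mm, can 39 mm high, 42 mm with its two terminals. Origin: centre of its underside; z up.
- cap_mid: Middle-sized capacitor, not part of any kit: standing round can, diameter 35 mm, can 44 mm high, 48 mm with its two terminals. Origin: centre of its underside; z up.
- cap_large: Largest capacitor: standing round can, diameter 40 mm, can 54 mm high, 58 mm with its two terminals; 40 to 85 g. Origin: centre of its underside; z up.
- relay: Plug-in relay: upright pale block on a dark foot, 28 (x) x 22 (y) x 30 (z) mm. Origin: centre of its underside; z up.
Things that resemble listed ones, but are neither listed nor needed, are in the scene too. What is shaped like the cap_small but red or yellow is not meant.

How it is judged:
By the outcome, as a careful person would: the job done as asked, in the order asked, and still so for the second after the job is handed in, with the robot touching nothing.
It also fails if it takes over 115 s, if anything falls off the work surface, if the arm or the gripper's body presses on something with over 40 N, if the wrist force passes 120 N, or if a joint passes its speed limit or range.

### The arm

A 6-joint arm with a two-finger parallel gripper is mounted at the origin on a cart in front of the work surface, level with it; the furniture and walls round the work are solid. World frame = base frame: x ahead of the robot, y to its left, z up, the work surface at z = 0. Lengths are in mm, angles in degrees, forces in N, time in s.
With the tool pointing down it reaches from about 300 to 850 mm from the base axis. Payload 4.2 kg.
Tool frame: the origin (TCP) lies midway between the tips of the shut fingers; the grasp point (between the pads) lies 19 mm behind it; z points along the fingers, y is the line along which they close (so a half turn about z gives the same grasp; the last joint's range is limited). The gripper opens to 91 mm and grips with 3 to 60 N. Pads are 32 mm wide; open, the fingers measure 118 mm over their backs; the gripper's body (76 mm by 178 mm) begins 60 mm behind the grasp point.
Start: joints at [67.323, 18.312, 89.639, -0, 72.044, -1.146], TCP at [211.038, 534.889, 213.976] pointing down, gripper open.
Joint ranges: [-177.97, 177.97], [-48.28, 115.42], [12.27, 149.76], [-77.06, 257.06], [2.81, 150.46], [-146.56, 146.56]. Speed limits (degrees/s): [147.25, 147.25, 180, 180, 180, 180].

### API

Orientations are given as [roll, pitch, yaw] about the fixed x, y, z axes, in that order (R = Rz(yaw) Ry(pitch) Rx(roll)).
In Python, from workcell import state, grab_frame, camera_model, job_done gives the robot as it stands.
- The arm moves only by the shell command python3 -m pendant [OPENING] [FORCE], which reads ROWS from standard input. ROWS is a JSON list of rows, 1 to 8 of them, each of 6 numbers: dx, dy, dz in mm, then a rotation vector rx, ry, rz in degrees; each row shifts and turns the commanded pose from where the row before left it, along the tool's axes as they then stand; what a row does not reach is not made up. A row lasts 1/10 s, in which the tool goes at most 50 mm and 8.59 degrees, less where a joint would pass 70% of its speed; a pose out of reach is approached as far as the arm can. OPENING is the finger opening in mm, set as the command begins (- or left out keeps the last). The fingers move at their own pace and stop on an object; FORCE is the grip in N (left out, the last holds). Time passes only in rows, so rows that do not move let the fingers close. It prints the time, the measured TCP pose, the force, the opening and the grip force at its end. Input that does not fit is refused with a message, and nothing moves.
- state(): the state, without advancing time (a new reading comes with each control period).
- grab_frame(name): name is "scene" or "top" or "wrist"; returns the picture (420x560x3 uint8, blue, green, red); there is no depth.
- camera_model(name): a dict with "fx", "fy", "cx", "cy" (pixels), "T" (4x4, takes a point from camera to world coordinates). Camera axes: x right, y up, looking along -z (the intrinsics and any distortion apply to the point x, -y, -z); pixel columns grow to the right and rows downward; lengths in mm; the calibration is good to about 2 mm. The wrist camera is an equidistant fisheye: a pixel r from the principal point sees the ray r / f radians off the axis. A picture is of the moment at which its call begins: read the wrist's pose just before it. camera_model takes no time and is no camera call; for the wrist camera it gives the pose at the moment of the call.
- job_done(): hands the job in; it is judged then, once.
The state is a dict: "time_s": time; "qpos": joint angles; "qvel": joint speeds; "effort": joint torques, N m; "ee_pos": TCP position; "ee_rot": TCP orientation; "force": force on the tool from outside, world axes, zero at the start; "torque": the same for the moment, N m; "gripper_width": finger opening in mm; "gripper_force": force on a finger pad.
Only numpy, scipy, OpenCV 4.12 (cv2) and the standard library are available. Lean on these libraries where they do the work, as an engineer would, in place of code of your own. Each camera call takes 0.05 s, during which the arm holds its last target. There are 200 camera calls.

## Working session

There is one attempt and no reset: what is moved stays moved. The work goes in short steps, Python scripts to look and compute and a shell command to move; the robot and the scene stay as the last step left them, time stands still between calls to the robot, and variables do not carry over. Pictures are saved under pics/ and viewed, at most 14 in all, crops included, and the job is handed in when it is done.

```bash
ls; mkdir -p pics
python3 - <<'E'
from workcell import *
import cv2
for n in ("scene","top"):
    f=grab_frame(n); cv2.imwrite(f"pics/{n}0.png",f); m=camera_model(n); print(n,m)
s=state();print(s['ee_pos'],s['ee_rot'],s['time_s'])
print(camera_model("wrist"))
E
```

```text
pics
scene {'fx': 523.798115512152, 'fy': 523.798115512152, 'cx': 280.1814730244511, 'cy': 203.251076567514, 'T': array([[ 7.29259139e-01,  3.81542256e-01, -5.67984696e-01,
        -4.30544153e+01],
       [-6.84073266e-01,  4.24741875e-01, -5.92990815e-01,
        -5.06799913e+02],
       [ 1.49958313e-02,  8.20987117e-01,  5.70749751e-01,
         6.45607825e+02],
       [ 0.00000000e+00,  0.00000000e+00,  0.00000000e+00,
         1.00000000e+00]])}
top {'fx': 476.64155108752215, 'fy': 476.64155108752215, 'cx': 275.676773801362, 'cy': 199.93132183991514, 'T': array([[ 2.49352811e-02,  9.94232057e-01, -1.04311302e-01,
         4.40635907e+02],
       [-9.99596902e-01,  2.62137266e-02,  1.09029177e-02,
         1.17375374e+02],
       [ 1.35744183e-02,  1.03997387e-01,  9.94484931e-01,
         1.02488210e+03],
       [ 0.00000000e+00,  0.00000000e+00,  0.00000000e+00,
         1.00000000e+00]])}
[210.85187782 534.45321968 213.22447153] [-1.79909095e+02 -1.45319209e-03  1.58468023e+02] 0.1
{'fx': 325.19226210127806, 'fy': 325.19226210127806, 'cx': 275.3467873412853, 'cy': 210.38608923530077, 'T': array([[ 3.67207293e-01, -9.04103361e-01, -2.18531271e-01,
         1.49666782e+02],
       [ 9.30138878e-01,  3.56755245e-01,  8.69905878e-02,
         5.59304441e+02],
       [-6.86305671e-04, -2.35208010e-01,  9.71944814e-01,
         3.84411000e+02],
       [ 0.00000000e+00,  0.00000000e+00,  0.00000000e+00,
         1.00000000e+00]])}
```

View pics/scene0.png

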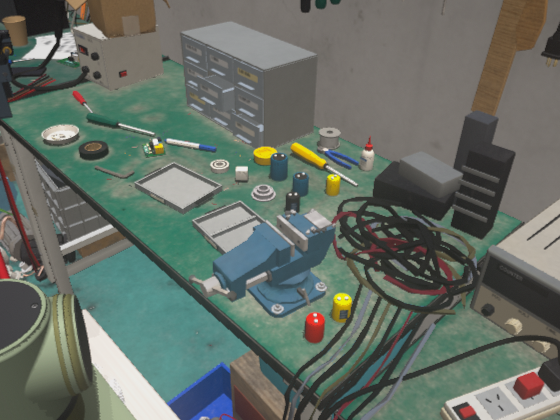

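View pics/top0.png

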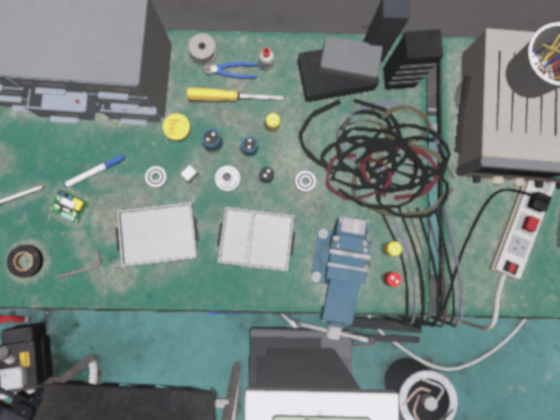

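The views show: plain tray at top (157,234), divided tray (257,239), plain rings (155,177) and (306,181), flanged bearing (227,178), relay (189,173), small cap (266,175), mid cap (249,146), large cap (212,139). The vice stands at (345,260).

```bash
cat > h.py <<'E'
import numpy as np, cv2
from workcell import *
def ray(m,u,v,fish=False):
    T=m['T']; x=(u-m['cx'])/m['fx']; y=(v-m['cy'])/m['fy']
    if fish:
        r=np.hypot(x,y); k=np.sin(r)/r if r>1e-9 else 1.; d=np.array([x*k,-y*k,-np.cos(r)])
    else: d=np.array([x,-y,-1.])
    d=T[:3,:3]@d
    return T[:3,3],d/np.linalg.norm(d)
def onz(m,u,v,z,fish=False):
    o,d=ray(m,u,v,fish); return (o+d*(z-o[2])/d[2]).round(1)
def tri(rs):
    A=sum(np.eye(3)-np.outer(d,d) for o,d in rs); b=sum((np.eye(3)-np.outer(d,d))@o for o,d in rs)
    p=np.linalg.solve(A,b); return p.round(1),[round(float(np.linalg.norm(np.cross(p-o,d))),1) for o,d in rs]
def proj(m,p,fish=False):
    T=m['T']; q=T[:3,:3].T@(np.array(p,float)-T[:3,3]); x,y,z=q[0],-q[1],-q[2]
    if fish:
        r=np.hypot(x,y); t=np.arctan2(r,z); x,y=x/r*t,y/r*t
    else: x,y=x/z,y/z
    return m['cx']+m['fx']*x, m['cy']+m['fy']*y
def totool(target):   # world delta -> tool axes
    from scipy.spatial.transform import Rotation as R
    s=state(); r=R.from_euler('xyz',s['ee_rot'],degrees=True)
    return (r.inv().apply(np.array(target,float)-s['ee_pos'])).round(1), s
E
python3 - <<'E'
from h import *
m=camera_model('top')
for n,u,v,z in [('b1',155,177,13),('relay',189,173,30),('fl',227,178,10),('cs',266,175,39),('b2',306,181,13),('cl',212,139,54),('cm',249,146,44),('plain',157,234,15),('div',257,239,15),('vice',345,260,80)]:
    print(n,onz(m,u,v,z))
w=camera_model('wrist');
print(proj(w,[450,200,0],True))
print(totool([400,220,330])[0])
f=cv2.imread('pics/top0.png')[110:280,110:340]
cv2.imwrite('pics/topc.png',cv2.resize(f,None,fx=3.45,fy=3.45,interpolation=cv2.INTER_CUBIC))
E
```

```text
b1 [589.3 365.5  13. ]
relay [597.2 290.4  30. ]
fl [591.7 212.   10. ]
cs [595.9 128.1  39. ]
b2 [589.3  42.3  13. ]
cl [665.9 241.8  54. ]
cm [655.5 165.3  44. ]
plain [467.8 354.6  15. ]
div [462.6 143.7  15. ]
vice [424.3 -32.6  80. ]
(np.float64(145.47909359332795), np.float64(389.9844436332562))
[-291.4 -223.3 -116.4]
```

View pics/topc.png

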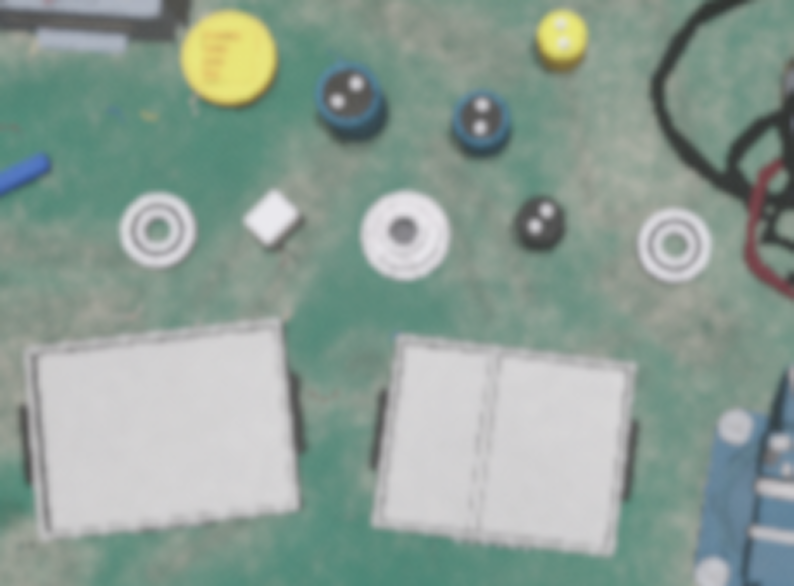

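```bash
echo '[[0, 0, -20, 0, 0, -7.2], [0, 0, 0, 0, 0, -7.2], [0, 0, 0, 0, 0, -7.2], [0, 0, 0, 0, 0, 0]]' | python3 -m pendant; echo '[[-37, -29, 0, 0, 0, 0], [-37, -29, 0, 0, 0, 0], [-37, -29, 0, 0, 0, 0], [-37, -29, 0, 0, 0, 0], [-37, -29, 0, 0, 0, 0], [-37, -29, 0, 0, 0, 0], [-37, -29, 0, 0, 0, 0], [-37, -29, 0, 0, 0, 0]]' | python3 -m pendant; echo '[[0, 0, 0, 0, 0, 0], [0, 0, 0, 0, 0, 0], [0, 0, 0, 0, 0, 0]]' | python3 -m pendant
cat > shot.py <<'E'
import sys,pickle
from h import *
m=camera_model('wrist'); f=grab_frame('wrist'); cv2.imwrite(f'pics/{sys.argv[1]}.png',f); pickle.dump(m,open(f'pics/{sys.argv[1]}.pkl','wb'))
s=state(); print(s['ee_pos'].round(1),s['ee_rot'].round(2),s['time_s'],s['qpos'].round(0))
E
python3 shot.py w1; echo '[[0, -45, 0, 0, 0, 0], [0, -45, 0, 0, 0, 0], [0, -45, 0, 0, 0, 0], [0, -45, 0, 0, 0, 0], [0, 0, 0, 0, 0, 0], [0, 0, 0, 0, 0, 0], [0, 0, 0, 0, 0, 0]]' | python3 -m pendant; python3 shot.py w2
```

```text
time_s: 0.5
ee_pos: [210.9, 534.6, 233.6]
ee_rot: [-180.0, -0.0, -179.9]
force: [0.0, 1.4, 0.1]
gripper_width: 91.2
gripper_force: 0.0
time_s: 1.3
ee_pos: [508.5, 301.7, 233.7]
ee_rot: [180.0, -0.0, 179.9]
force: [-0.2, 0.4, -0.3]
gripper_width: 91.3
gripper_force: 0.0
time_s: 1.6
ee_pos: [506.4, 303.8, 233.7]
ee_rot: [180.0, -0.1, -180.0]
force: [-0.0, -0.5, 1.0]
gripper_width: 91.2
gripper_force: 0.0
[506.2 304.1 233.8] [ 1.7999e+02 -4.0000e-02 -1.7991e+02] 1.65 [ 30.  19.  86.   0.  75. -60.]
time_s: 2.35
ee_pos: [507.3, 124.8, 234.1]
ee_rot: [180.0, 0.0, -179.8]
force: [-0.1, 0.1, 0.5]
gripper_width: 90.7
gripper_force: 0.0
[507.3 124.9 234. ] [ 1.7997e+02  1.0000e-02 -1.7981e+02] 2.4 [ 13.  13.  94.   0.  73. -78.]
```

View pics/w1.png

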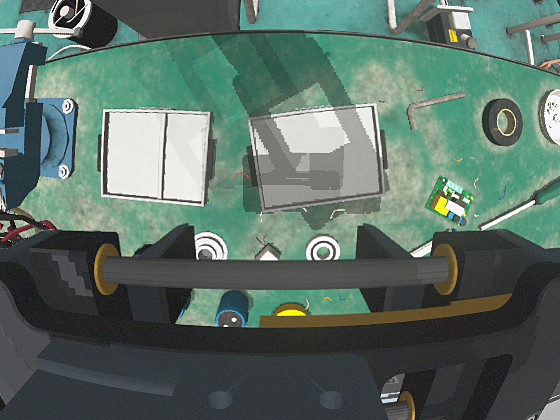

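View pics/w2.png

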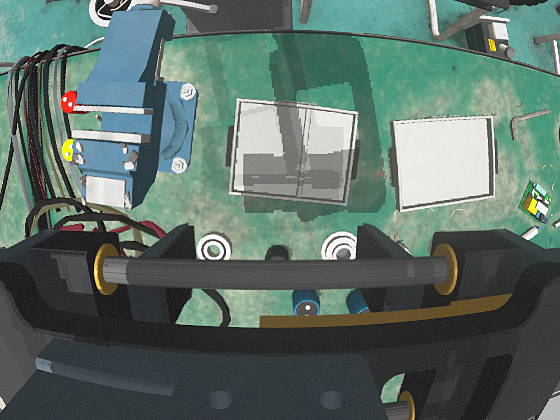

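w1 and w2 show the trays clearly: the divided one is at about (160,155) in w1 and (293,155) in w2, the plain one at (318,158) and (443,163). The gripper hides the stock ahead, so I'll step forward for another two views.

```bash
echo '[[-43, 0, 0, 0, 0, 0], [-43, 0, 0, 0, 0, 0], [-43, 0, 0, 0, 0, 0], [0, 0, 0, 0, 0, 0], [0, 0, 0, 0, 0, 0], [0, 0, 0, 0, 0, 0]]' | python3 -m pendant >/dev/null;  python3 shot.py w3;  echo '[[0, 45, 0, 0, 0, 0], [0, 45, 0, 0, 0, 0], [0, 45, 0, 0, 0, 0], [0, 45, 0, 0, 0, 0], [0, 0, 0, 0, 0, 0], [0, 0, 0, 0, 0, 0], [0, 0, 0, 0, 0, 0]]' | python3 -m pendant >/dev/null; python3 shot.py w4
python3 -c "
import cv2,numpy as np
a=cv2.imread('pics/w3.png')[60:270,100:500];b=cv2.imread('pics/w4.png')[60:270,100:500]
cv2.imwrite('pics/w34.png',cv2.resize(np.vstack([a,b]),None,fx=1.42,fy=1.42,interpolation=cv2.INTER_CUBIC))"
```

```text
[635.4 124.2 234.2] [ 1.7999e+02 -3.0000e-02 -1.7986e+02] 3.05 [ 10.  24.  77.   0.  78. -80.]
[636.1 302.1 234.6] [-1.7999e+02  3.0000e-02 -1.7999e+02] 3.8 [ 24.  30.  68.  -0.  82. -66.]
```

View pics/w34.png

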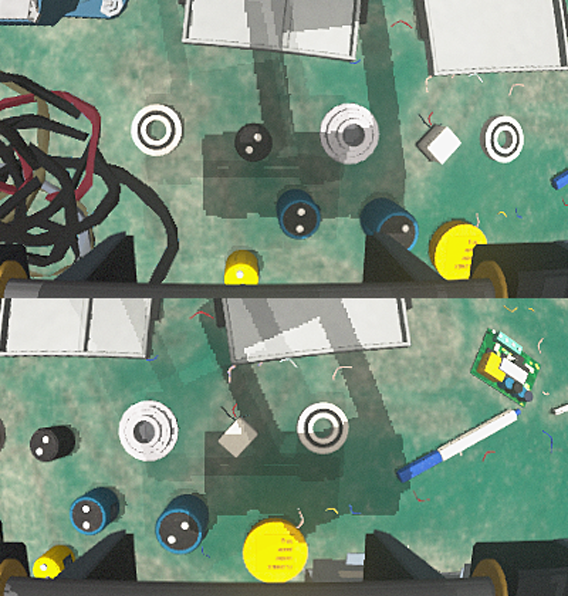

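w3 (top) and w4 (bottom) show all the stock: rings at about w3 (211,151) and (455,156) and w4 (327,150); cap terminals show as bright spot pairs; the relay is turned about 45°. Now I'll take measurements.

```bash
cat > meas.py <<'E'
from h import *
import pickle
M={n:(cv2.imread(f'pics/{n}.png'),pickle.load(open(f'pics/{n}.pkl','rb')),True) for n in('w1','w2','w3','w4')}
M['top']=(cv2.imread('pics/top0.png'),camera_model('top'),False)
def blobs(n,u,v,r,lo,smax=70,hi=256):
    """bright unsaturated blobs in a window: (area,centre of contour hull ellipse)"""
    f=M[n][0]; u0,v0=int(u-r),int(v-r); w=cv2.resize(f[v0:v0+2*r,u0:u0+2*r],None,fx=4,fy=4,interpolation=cv2.INTER_CUBIC)
    h=cv2.cvtColor(w,cv2.COLOR_BGR2HSV); k=((h[...,2]>lo)&(h[...,1]<smax)).astype('uint8')
    cs,_=cv2.findContours(k,cv2.RETR_EXTERNAL,cv2.CHAIN_APPROX_NONE)
    out=[]
    for c in cs:
        a=cv2.contourArea(c)/16
        if a>1.5:
            m=cv2.moments(cv2.convexHull(c)); x,y=m['m10']/m['m00'],m['m01']/m['m00']
            out.append((round(a,1),round((x+.5)/4-.5+u0,2),round((y+.5)/4-.5+v0,2),c))
    return sorted(out,key=lambda t:-t[0])
def R(n,u,v): return ray(M[n][1],u,v,M[n][2])
def Z(n,u,v,z): return onz(M[n][1],u,v,z,M[n][2])
E
python3 - <<'E'
from meas import *
def o(n,x,y): return (n,x/1.42+100,(y-(298 if n=='w4' else 0))/1.42+60)
for nm,views in dict(b1=[o('w3',504,139),o('w4',323,428),('top',155,177)],b2=[o('w3',157,130),('top',306,181)],fl=[o('w3',349,133),o('w4',148,431)]).items():
    rs=[];z=[]
    for n,u,v in views:
        b=blobs(n,u,v,22 if n!='top' else 13,150 if nm!='b1' or n!='w4' else 125,60)[0]; print(nm,n,b[:3]); rs.append(R(n,*b[1:3])); z.append(Z(n,*b[1:3],13).tolist())
    print(nm,tri(rs),z)
for nm,views in dict(cs=[o('w3',255,142),o('w4',48,440),('top',266,175)],cl=[o('w3',399,235),o('w4',178,530),('top',210,137)],cm=[o('w3',300,219),o('w4',85,516),('top',249,144)]).items():
    rs=[];z=[]
    for n,u,v in views:
        b=blobs(n,u,v,9 if n!='top' else 6,120,90)[:3]; print(nm,n,[t[:3] for t in b])
        if len(b)<2: continue
        u,v=(b[0][1]+b[1][1])/2,(b[0][2]+b[1][2])/2; rs.append(R(n,u,v)); z.append(Z(n,u,v,{'cs':40,'cl':56,'cm':46}[nm]).tolist())
    if len(rs)>1: print(nm,tri(rs),z)
E
```

```text
b1 w3 (1008.5, 457.33, 152.08)
b1 w4 (1272.8, 328.14, 146.97)
b1 top (431.0, 154.5, 176.93)
b1 (array([585.6, 364.7,  21.4]), [2.7, 0.9, 2.5]) [[583.3, 369.2, 13.0], [586.1, 367.0, 13.0], [589.4, 366.5, 13.0]]
b2 w3 (1428.7, 205.23, 150.52)
b2 top (593.7, 306.34, 179.66)
b2 (array([589. ,  43.3,  31.2]), [0.6, 0.6]) [[589.5, 39.7, 13.0], [592.2, 41.6, 13.0]]
fl w3 (1012.3, 346.57, 152.7)
fl w4 (1531.8, 202.27, 153.96)
fl (array([593.1, 212.9,   9.7]), [1.2, 1.2]) [[591.7, 212.1, 13.0], [594.2, 213.6, 13.0]]
cs w3 [(22.3, 281.04, 156.22), (19.9, 275.07, 165.08)]
cs w4 [(20.0, 131.66, 159.16), (15.4, 127.21, 166.76), (7.2, 125.14, 151.84)]
cs top [(16.0, 264.67, 175.06), (16.0, 268.0, 170.64)]
cs (array([600.1, 127.8,  41.3]), [0.4, 0.2, 0.3]) [[600.4, 128.2, 40.0], [599.9, 127.2, 40.0], [600.3, 127.5, 40.0]]
cl w3 [(20.2, 385.17, 220.51)]
cl w4 [(25.6, 229.68, 219.77), (23.3, 220.41, 229.23)]
cl top [(19.9, 213.11, 133.27), (16.2, 207.34, 138.89), (1.7, 204.46, 141.29)]
cl (array([672.1, 245.8,  52.9]), [0.1, 0.1]) [[671.2, 246.3, 56.0], [671.5, 245.5, 56.0]]
cm w3 [(20.7, 311.72, 208.83), (18.8, 310.7, 220.45)]
cm w4 [(21.3, 160.02, 208.0), (20.5, 160.17, 219.19)]
cm top [(30.9, 247.98, 139.76), (18.2, 248.76, 146.89)]
cm (array([660.7, 166.4,  47.4]), [0.3, 0.1, 0.4]) [[661.3, 166.3, 46.0], [661.2, 165.8, 46.0], [660.7, 166.6, 46.0]]
```

Run:
```python
from meas import *
def o(n,x,y): return (n,x/1.42+100,(y-(298 if n=='w4' else 0))/1.42+60)
def dark(n,u,v,r,thr):
    f=M[n][0]; u0,v0=int(u-r),int(v-r); w=cv2.resize(f[v0:v0+2*r,u0:u0+2*r],None,fx=4,fy=4,interpolation=cv2.INTER_CUBIC)
    g=cv2.cvtColor(w,cv2.COLOR_BGR2HSV)[...,2]
    cs,_=cv2.findContours((g<thr).astype('uint8'),cv2.RETR_EXTERNAL,cv2.CHAIN_APPROX_NONE)
    c=max(cs,key=cv2.contourArea); e=cv2.fitEllipse(cv2.convexHull(c)); return (e[0][0]+.5)/4-.5+u0,(e[0][1]+.5)/4-.5+v0,e[1][0]/4,e[1][1]/4
for nm,views in dict(b1=[o('w3',504,139)+(70,),o('w4',322,427)+(70,),('top',155,177,160)],b2=[o('w3',157,130)+(70,),('top',306,181,160)]).items():
    rs=[];z=[]
    for n,u,v,t in views:
        b=dark(n,u,v,12 if n!='top' else 8,t); print(nm,n,np.round(b,2)); rs.append(R(n,*b[:2])); z.append(Z(n,*b[:2],13).tolist())
    print(nm,tri(rs),z)
C=[]
for n,u,v in [o('w3',438,145),o('w4',238,435),('top',189,173)]:
    for lo in (120,150,200,225):
        for b in blobs(n,u,v,14 if n!='top' else 9,lo,50)[:1]:
            q=cv2.approxPolyDP(b[3],.06*cv2.arcLength(b[3],True),True)[:,0]; r=14 if n!='top' else 9
            print(n,lo,b[:3],[[*( (p+.5)/4-.5+[int(u-r),int(v-r)]).round(1)] for p in q])
f=[cv2.resize(M[n][0][int(v)-16:int(v)+16,int(u)-16:int(u)+16],(260,260),interpolation=cv2.INTER_CUBIC) for n,u,v in [o('w3',438,145),o('w4',238,435),o('w3',157,130),('top',189,173),o('w4',323,428),('top',306,181)]]
cv2.imwrite('pics/crops.png',np.vstack([np.hstack(f[:3]),np.hstack(f[3:])]))
```

```text
b1 w3 [451.02 156.98  10.74  19.88]
b1 w4 [325.45 149.53  21.26  26.11]
b1 top [154.97 175.88   5.84   6.52]
b1 (array([591.3, 366.3,   3. ]), [0.9, 1.8, 2.5]) [[590.6, 359.3, 13.0], [589.3, 363.8, 13.0], [591.7, 365.7, 13.0]]
b2 w3 [217.97 155.83   6.9   16.6 ]
b2 top [305.6  180.15   4.96   5.83]
b2 (array([604.3,  37. , -85. ]), [1.8, 1.8]) [[596.3, 55.5, 13.0], [591.1, 43.1, 13.0]]
w3 120 (563.0, 408.14, 162.11) [[np.float64(421.4), np.float64(147.6)], [np.float64(394.9), np.float64(161.1)], [np.float64(404.4), np.float64(172.6)], [np.float64(393.6), np.float64(164.4)], [np.float64(393.6), np.float64(175.4)], [np.float64(411.6), np.float64(175.4)]]
w3 150 (370.2, 412.1, 160.52) [[np.float64(421.4), np.float64(147.6)], [np.float64(410.1), np.float64(147.6)], [np.float64(400.4), np.float64(162.6)], [np.float64(409.9), np.float64(175.4)], [np.float64(421.4), np.float64(164.6)]]
w3 200 (316.1, 412.15, 162.01) [[np.float64(414.6), np.float64(148.6)], [np.float64(400.6), np.float64(163.1)], [np.float64(410.6), np.float64(175.4)], [np.float64(421.4), np.float64(164.4)]]
w3 225 (300.3, 4
[... 931 characters left out ...]
)], [np.float64(182.1), np.float64(167.1)], [np.float64(179.6), np.float64(181.4)], [np.float64(197.4), np.float64(172.6)]]
top 150 (209.8, 188.6, 171.27) [[np.float64(197.4), np.float64(163.6)], [np.float64(187.1), np.float64(163.6)], [np.float64(179.6), np.float64(175.9)], [np.float64(188.6), np.float64(179.9)]]
top 200 (112.5, 188.01, 172.25) [[np.float64(189.6), np.float64(165.4)], [np.float64(181.1), np.float64(172.9)], [np.float64(186.6), np.float64(179.1)], [np.float64(194.9), np.float64(171.9)]]
top 225 (77.8, 188.06, 172.31) [[np.float64(189.4), np.float64(166.4)], [np.float64(182.1), np.float64(173.1)], [np.float64(186.9), np.float64(178.1)], [np.float64(193.9), np.float64(171.9)]]
```

View pics/crops.png

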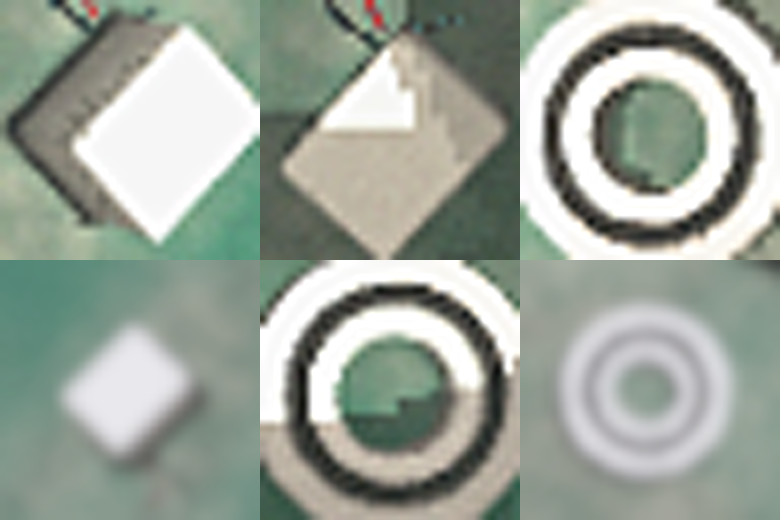

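Crops: the relay's top quad, and the dark races of the rings, are clear. My race window was too small, so I'll redo it with a bigger window and measure the trays as well.

Run:
```python
from meas import *
def o(n,x,y): return (n,x/1.42+100,(y-(298 if n=='w4' else 0))/1.42+60)
def race(n,u,v,r=20,thr=95):
    f=M[n][0]; u0,v0=int(u-r),int(v-r); w=cv2.resize(f[v0:v0+2*r,u0:u0+2*r],None,fx=4,fy=4,interpolation=cv2.INTER_CUBIC)
    g=cv2.cvtColor(w,cv2.COLOR_BGR2HSV)[...,2]
    cs,_=cv2.findContours((g<thr).astype('uint8'),cv2.RETR_LIST,cv2.CHAIN_APPROX_NONE)
    out=[]
    for c in cs:
        if len(c)<30: continue
        e=cv2.fitEllipse(c)
        if 50<e[1][0]<125 and e[1][1]<1.35*e[1][0] and np.hypot(e[0][0]-2*4*r/4,e[0][1]-2*r)<30: out.append(((e[0][0]+.5)/4-.5+u0,(e[0][1]+.5)/4-.5+v0,e[1][0]/4,e[1][1]/4))
    return sorted(out,key=lambda t:-t[2])
for nm,views in dict(b1=[o('w3',504,139),o('w4',322,428)],b2=[o('w3',157,130)]).items():
    rs=[]
    for n,u,v in views:
        for t in (80,100):
          for b in race(n,u,v,20,t): print(nm,n,t,np.round(b,1),Z(n,*b[:2],13))
        b=race(n,u,v,20,100)
        if b: rs.append(R(n,*b[0][:2]))
    if len(rs)>1: print(nm,tri(rs))
print('b1 top',Z('top',154.97,175.88,13)); print('b2',tri([R('w3',209.7,150.9),R('top',305.,180.3)]),Z('w3',209.7,150.9,13),Z('top',305,180.3,13))
print('relay',tri([R('w3',412.5,161.8),R('w4',266.8,157.6),R('top',188.1,172.3)]))
for n,o0,q in [('w3',(392,146),[(185,25),(269,117),(157,240),(73,148)]),('w4',(251,140),[(140,35),(245,128),(125,258),(20,168)])]:
    P=np.array([Z(n,*(np.array(p)/8.125-.5+o0),30)[:2] for p in q]); e=np.roll(P,-1,0)-P
    print('relay',n,P.mean(0),np.hypot(*e.T).round(1),np.degrees(np.arctan2(e[:,1],e[:,0])).round(1))
for n,u,v in [('w1',160,155),('w2',293,155),('w1',318,158),('w2',443,163)]:
    f=M[n][0]; h=cv2.cvtColor(f,cv2.COLOR_BGR2HSV); k=(h[...,1]<45).astype('uint8'); k[235:]=0
    k=cv2.morphologyEx(cv2.morphologyEx(k,cv2.MORPH_CLOSE,np.ones((5,5))),cv2.MORPH_OPEN,np.ones((9,9)))
    cs,_=cv2.findContours(k,cv2.RETR_EXTERNAL,cv2.CHAIN_APPROX_NONE)
    for c in cs:
        if cv2.pointPolygonTest(c,(u,v),False)>0:
            q=cv2.approxPolyDP(cv2.convexHull(c),.03*cv2.arcLength(c,True),True)[:,0].astype(float)
            P=np.array([Z(n,*p,15)[:2] for p in q]); e=np.roll(P,-1,0)-P
            print(n,q.astype(int).tolist(),P.tolist(),P.mean(0).round(1),np.hypot(*e.T).round(0),np.degrees(np.arctan2(e[:,1],e[:,0])).round(1))
```

```text
b1 top [591.7 365.7  13. ]
b2 (array([590.6,  44.6,  11.5]), [0.5, 0.5]) [590.   45.3  13. ] [590.8  44.4  13. ]
relay (array([598.5, 292.9,  30.3]), [0.2, 0.4, 0.6])
relay w3 [598.575 293.525] [20.2 26.7 20.2 26.3] [  49.2  -42.4 -132.   137.6]
relay w4 [598.425 293.2  ] [20.  25.3 19.8 25.5] [  48.2  -42.6 -131.1  137.9]
w1 [[103, 109], [212, 112], [224, 176], [206, 203], [102, 197]] [[398.9, 79.9], [413.5, 228.6], [491.7, 242.1], [525.3, 218.2], [516.2, 70.5]] [469.1 167.9] [149.  79.  41. 148. 118.] [ 84.4   9.8 -35.4 -93.5 175.4]
w2 [[236, 99], [357, 111], [366, 176], [346, 204], [240, 206], [223, 158]] [[399.9, 78.7], [412.1, 224.2], [491.9, 238.2], [527.7, 214.0], [530.6, 82.1], [471.0, 62.4]] [472.2 149.9] [146.  81.  43. 132.  63.  73.] [  85.2   10.   -34.1  -88.7 -161.7  167.1]
w1 [[407, 72], [425, 211], [257, 234], [249, 118]] [[356.4, 469.5], [535.6, 503.6], [565.3, 281.5], [422.0, 273.3]] [469.8 382. ] [182. 224. 144. 207.] [  10.8  -82.4 -176.7  108.5]
w2 [[510, 92], [519, 211], [391, 234], [391, 121]] [[360.2, 462.7], [536.2, 500.3], [567.8, 278.2], [421.9, 268.6]] [471.5 377.5] [180. 224. 146. 204.] [  12.1  -81.9 -176.2  107.6]
```

Run:
```python
from meas import *
print(Z('w4',327.4,151.1,13), Z('w4',327.4,151.1,13), tri([R('w4',327.4,151.1),R('top',154.7,176.8)]),Z('top',154.7,176.8,13))
for n,q in [('w1',[(249,118),(376,102),(386,193),(262,212)])]:
    print([Z(n,*p,15)[:2].tolist() for p in q])
q=[(27,348),(280,320),(300,507),(43,537)]
P=np.array([Z('top',x/3.45+110,y/3.45+110,15)[:2] for x,y in q]);print(P.tolist(),P.mean(0))
q=[(400,335),(637,363),(613,553),(373,527)]
P=np.array([Z('top',x/3.45+110,y/3.45+110,15)[:2] for x,y in q]);print(P.tolist(),P.mean(0))
```

```text
[591.2 366.2  13. ] [591.2 366.2  13. ] (array([591.4, 368.1,   3.6]), [0.5, 0.5]) [589.7 366.1  13. ]
[[422.0, 273.3], [398.6, 427.4], [512.1, 444.9], [536.8, 288.1]]
[[514.5, 439.6], [535.8, 285.6], [421.9, 268.5], [400.0, 423.2]] [468.05  354.225]
[[528.5, 211.5], [515.0, 65.2], [398.8, 77.4], [410.9, 223.7]] [463.3  144.45]
```

```bash
echo '[[7.6, 10.7, 30, 0, 0, 0], [7.6, 10.7, 30, 0, 0, 0], [7.6, 10.7, 30, 0, 0, 0], [7.6, 10.7, 30, 0, 0, 0], [7.6, 10.7, 30, 0, 0, 0], [7.6, 10.7, 30, 0, 0, 0], [0, 0, 0, 0, 0, 0], [0, 0, 0, 0, 0, 0]]' | python3 -m pendant 60 20
```

```text
time_s: 4.6
ee_pos: [591.3, 366.5, 54.6]
ee_rot: [-180.0, 0.0, -180.0]
force: [-0.1, -0.2, 0.3]
gripper_width: 60.1
gripper_force: 0.0
```

```bash
echo '[[0, 0, 25, 0, 0, 0], [0, 0, 20, 0, 0, 0], [0, 0, 5, 0, 0, 0], [0, 0, 0, 0, 0, 0], [0, 0, 0, 0, 0, 0]]' | python3 -m pendant; echo '[[0, 0, 0, 0, 0, 0], [0, 0, 0, 0, 0, 0], [0, 0, 0, 0, 0, 0], [0, 0, 0, 0, 0, 0], [0, 0, 0, 0, 0, 0]]' | python3 -m pendant 30 6;  echo '[[0, 0, 0, 0, 0, 0], [0, 0, 0, 0, 0, 0], [0, 0, 0, 0, 0, 0], [0, 0, 0, 0, 0, 0]]' | python3 -m pendant 60
```

```text
time_s: 5.1
ee_pos: [592.2, 367.8, 6.1]
ee_rot: [179.9, 0.2, -180.0]
force: [-0.3, 0.2, 0.4]
gripper_width: 59.7
gripper_force: 0.0
time_s: 5.6
ee_pos: [591.2, 367.4, 5.0]
ee_rot: [180.0, 0.1, -179.9]
force: [-0.7, -2.1, 5.1]
gripper_width: 43.5
gripper_force: 6.0
time_s: 6.0
ee_pos: [590.4, 367.6, 3.6]
ee_rot: [-180.0, -0.0, -179.9]
force: [-0.6, -0.4, 0.7]
gripper_width: 59.9
gripper_force: 0.0
```

```bash
echo '[[0, 0, 0, 0, 0, 8.2], [0, 0, 0, 0, 0, 8.2], [0, 0, 0, 0, 0, 8.2], [0, 0, 0, 0, 0, 8.2], [0, 0, 0, 0, 0, 8.2], [0, 0, 0, 0, 0, 8.2]]' | python3 -m pendant >/dev/null; echo '[[0, 0, 0, 0, 0, 8.2], [0, 0, 0, 0, 0, 8.2], [0, 0, 0, 0, 0, 8.2], [0, 0, 0, 0, 0, 8.2], [0, 0, 0, 0, 0, 8], [0, 0, 0, 0, 0, 0], [0, 0, 0, 0, 0, 0]]' | python3 -m pendant; echo '[[0, 0, 0, 0, 0, 0], [0, 0, 0, 0, 0, 0], [0, 0, 0, 0, 0, 0], [0, 0, 0, 0, 0, 0], [0, 0, 0, 0, 0, 0]]' | python3 -m pendant 30 25
```

```text
time_s: 7.3
ee_pos: [590.5, 367.6, 3.8]
ee_rot: [-180.0, 0.0, 90.2]
force: [-0.2, 0.9, -0.1]
gripper_width: 59.9
gripper_force: 0.0
time_s: 7.8
ee_pos: [590.6, 367.5, 3.9]
ee_rot: [180.0, -0.0, 90.1]
force: [-0.3, 0.4, -0.8]
gripper_width: 43.1
gripper_force: 25.0
```

```bash
echo '[[0, 0, -20, 0, 0, 0], [0, 0, -30, 0, 0, 0], [0, 0, -30, 0, 0, 0], [0, 0, 0, 0, 0, 0]]' | python3 -m pendant; echo '[[-42, -21.7, 0, 0, 0, 0], [-42, -21.7, 0, 0, 0, 0], [-42, -21.7, 0, 0, 0, 0], [-42, -21.7, 0, 0, 0, 0], [-42, -21.7, 0, 0, 0, 0], [-41.4, -21.6, 0, 0, 0, 0], [0, 0, 0, 0, 0, 0], [0, 0, 0, 0, 0, 0]]' | python3 -m pendant
```

```text
time_s: 8.2
ee_pos: [593.2, 369.1, 88.8]
ee_rot: [179.5, -0.3, 90.1]
force: [0.9, 0.9, -0.6]
gripper_width: 43.1
gripper_force: 25.0
time_s: 9.0
ee_pos: [460.2, 115.3, 83.5]
ee_rot: [-180.0, -0.0, 90.0]
force: [0.6, 0.9, -1.0]
gripper_width: 43.0
gripper_force: 25.0
```

```bash
echo '[[0, 0, 30, 0, 0, 0], [0, 0, 25, 0, 0, 0], [0, 0, 10, 0, 0, 0], [0, 0, 6, 0, 0, 0], [0, 0, 4, 0, 0, 0], [0, 0, 0, 0, 0, 0], [0, 0, 0, 0, 0, 0], [0, 0, 0, 0, 0, 0]]' | python3 -m pendant
```

```text
time_s: 9.8
ee_pos: [461.4, 116.2, 9.6]
ee_rot: [179.9, -0.0, 90.1]
force: [0.6, -0.5, -0.6]
gripper_width: 43.1
gripper_force: 25.0
```

```bash
echo '[[0, 0, 1, 0, 0, 0], [0, 0, 1, 0, 0, 0], [0, 0, 0, 0, 0, 0], [0, 0, 0, 0, 0, 0]]' | python3 -m pendant; echo '[[0, 0, 0, 0, 0, 0], [0, 0, 0, 0, 0, 0], [0, 0, 0, 0, 0, 0]]' | python3 -m pendant 58; echo '[[0, 0, -25, 0, 0, 0], [0, 0, -35, 0, 0, 0], [0, 0, -40, 0, 0, 0], [0, 0, -40, 0, 0, 0], [0, 0, 0, 0, 0, 0], [0, 0, 0, 0, 0, 0]]' | python3 -m pendant
```

```text
time_s: 10.2
ee_pos: [460.8, 116.0, 7.0]
ee_rot: [180.0, -0.0, 90.1]
force: [-0.6, 0.1, -0.7]
gripper_width: 43.0
gripper_force: 25.0
time_s: 10.5
ee_pos: [461.0, 116.0, 7.0]
ee_rot: [180.0, -0.0, 90.1]
force: [0.2, 0.2, -0.5]
gripper_width: 57.7
gripper_force: 0.0
time_s: 11.1
ee_pos: [461.1, 116.0, 147.7]
ee_rot: [179.9, -0.0, 90.1]
force: [-0.6, 0.7, 0.0]
gripper_width: 57.7
gripper_force: 0.0
```

```bash
echo '[[0, 32.4, 0, 0, 0, 0], [0, 32.4, 0, 0, 0, 0], [0, 32.4, 0, 0, 0, 0], [-35, 32.4, 0, 0, 0, 0], [-36.4, 0, 0, 0, 0, 0], [0, 0, 50, 0, 0, 0], [0, 0, 50, 0, 0, 0], [0, 0, 0, 0, 0, 0]]' | python3 -m pendant; echo '[[0, 0, 0, 0, 0, 0], [0, 0, 0, 0, 0, 0], [0, 0, 0, 0, 0, 0]]' | python3 -m pendant; python3 shot.py w5
```

```text
time_s: 11.9
ee_pos: [583.6, 43.9, 38.9]
ee_rot: [-178.9, 0.1, 90.0]
force: [-1.1, 0.8, -0.0]
gripper_width: 58.2
gripper_force: 0.0
time_s: 12.2
ee_pos: [592.3, 45.1, 49.4]
ee_rot: [179.7, -0.0, 90.1]
force: [0.5, -0.5, 0.4]
gripper_width: 57.8
gripper_force: 0.0
[592.   45.1  49.2] [ 1.7975e+02 -2.0000e-02  9.0100e+01] 12.25 [  3.  28. 100.   0.  52.   3.]
```

View pics/w5.png

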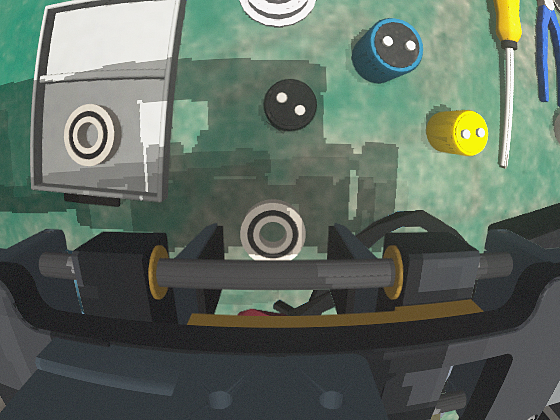

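w5 shows the first ring lying in the wider compartment at (90,134) and the second between the fingers at (273,230), with the small cap at (290,104).

Run:
```python
from h import *
import pickle
m=pickle.load(open('pics/w5.pkl','rb'))
print(onz(m,273.3,230.5,13,True),onz(m,89.5,134.5,16,True),onz(m,290.5,104,42,True))
print([onz(m,*p,12,True).tolist() for p in [(43,73),(170,82)]],[onz(m,*p,15,True).tolist() for p in [(33,188),(165,199)]])
print(proj(m,[592,45.1,13],True))
```

```text
[591.1  47.6  13. ] [462.8 116.5  16. ] [600.4 127.7  42. ]
[[414.9, 169.0, 12.0], [523.4, 147.6, 12.0]] [[401.5, 79.9, 15.0], [518.5, 69.7, 15.0]]
(np.float64(274.66361111413715), np.float64(234.00749988432713))
```

```bash
echo '[[0.9, -1, 25, 0, 0, 0], [0, 0, 15, 0, 0, 0], [0, 0, 5, 0, 0, 0], [0, 0, 0, 0, 0, 0], [0, 0, 0, 0, 0, 0], [0, 0, 0, 0, 0, 0]]' | python3 -m pendant; echo '[[0, 0, 0, 0, 0, 0], [0, 0, 0, 0, 0, 0], [0, 0, 0, 0, 0, 0], [0, 0, 0, 0, 0, 0], [0, 0, 0, 0, 0, 0]]' | python3 -m pendant 30 25;echo '[[0, 0, -20, 0, 0, 0], [0, 0, -30, 0, 0, 0], [0, 0, -30, 0, 0, 0], [0, 0, 0, 0, 0, 0], [0, 0, 0, 0, 0, 0], [0, 0, 0, 0, 0, 0]]' | python3 -m pendant
```

```text
time_s: 12.85
ee_pos: [590.4, 45.7, 3.1]
ee_rot: [179.9, -0.0, 90.1]
force: [-0.1, -0.1, 0.9]
gripper_width: 57.8
gripper_force: 0.0
time_s: 13.35
ee_pos: [589.9, 45.7, 2.4]
ee_rot: [179.9, -0.0, 90.1]
force: [0.1, 0.2, 3.7]
gripper_width: 43.0
gripper_force: 25.0
time_s: 13.95
ee_pos: [588.2, 45.6, 80.3]
ee_rot: [-179.8, 0.0, 90.1]
force: [-0.0, -0.2, -0.4]
gripper_width: 43.2
gripper_force: 25.0
```

```bash
echo '[[35, 0, 0, 0, 0, 0], [35, -25, 0, 0, 0, 0], [0, -35, 0, 0, 0, 0], [0, -35, 0, 0, 0, 0], [0, -33.5, 0, 0, 0, 0], [0, 0, 0, 0, 0, 0], [0, 0, 0, 0, 0, 0], [0, 0, 0, 0, 0, 0]]' | python3 -m pendant
```

```text
time_s: 14.75
ee_pos: [461.8, 115.5, 81.5]
ee_rot: [180.0, -0.0, 90.1]
force: [0.8, -0.4, -1.0]
gripper_width: 43.5
gripper_force: 25.0
```

```bash
echo '[[0, -0.6, 30, 0, 0, 0], [0, 0, 20, 0, 0, 0], [0, 0, 6, 0, 0, 0], [0, 0, 4, 0, 0, 0], [0, 0, 0, 0, 0, 0], [0, 0, 0, 0, 0, 0], [0, 0, 0, 0, 0, 0]]' | python3 -m pendant; echo '[[0, 0, 1, 0, 0, 0], [0, 0, 1, 0, 0, 0], [0, 0, 0, 0, 0, 0], [0, 0, 0, 0, 0, 0]]' | python3 -m pendant
```

```text
time_s: 15.45
ee_pos: [461.1, 115.6, 22.7]
ee_rot: [179.9, -0.0, 90.1]
force: [0.3, 0.4, -0.1]
gripper_width: 42.8
gripper_force: 25.0
time_s: 15.85
ee_pos: [460.3, 115.5, 20.0]
ee_rot: [180.0, -0.0, 90.1]
force: [0.8, -0.4, -0.7]
gripper_width: 43.3
gripper_force: 25.0
```

```bash
echo '[[0, 0.5, 1, 0, 0, 0], [0, 0, 0.5, 0, 0, 0], [0, 0, 0, 0, 0, 0], [0, 0, 0, 0, 0, 0]]' | python3 -m pendant; echo '[[0, 0, 0, 0, 0, 0], [0, 0, 0, 0, 0, 0], [0, 0, 0, 0, 0, 0]]' | python3 -m pendant 58 ; echo '[[0, 0, -25, 0, 0, 0], [0, 0, -35, 0, 0, 0], [0, 0, -40, 0, 0, 0], [0, 0, 0, 0, 0, 0], [0, 0, 0, 0, 0, 0]]' | python3 -m pendant
```

```text
time_s: 16.25
ee_pos: [460.9, 115.5, 18.5]
ee_rot: [180.0, -0.0, 90.1]
force: [0.8, -0.5, -0.5]
gripper_width: 43.1
gripper_force: 25.0
time_s: 16.55
ee_pos: [460.9, 115.5, 18.5]
ee_rot: [180.0, -0.0, 90.1]
force: [0.6, 0.3, 1.3]
gripper_width: 57.7
gripper_force: 0.0
time_s: 17.05
ee_pos: [461.2, 115.6, 119.2]
ee_rot: [179.9, -0.0, 90.1]
force: [-0.2, 0.0, -0.8]
gripper_width: 58.2
gripper_force: 0.0
```

```bash
echo '[[0, 0, 10, 0, 0, -8.2], [0, 0, 10, 0, 0, -8.2], [0, 0, 10, 0, 0, -8.2], [0, 0, 0, 0, 0, -8.2], [0, 0, 0, 0, 0, -8.2], [0, 0, 0, 0, 0, -8.2], [0, 0, 0, 0, 0, -8.2], [0, 0, 0, 0, 0, -8.2]]' | python3 -m pendant >/dev/null; echo '[[0, 0, 0, 0, 0, -8.2], [0, 0, 0, 0, 0, -8.2], [0, 0, 0, 0, 0, -8.1], [0, 0, 0, 0, 0, 0], [0, 0, 0, 0, 0, 0], [0, 0, 0, 0, 0, 0]]' | python3 -m pendant; python3 shot.py w6
```

```text
time_s: 18.45
ee_pos: [460.4, 115.4, 87.9]
ee_rot: [-180.0, -0.1, -179.9]
force: [0.1, -1.5, -0.1]
gripper_width: 57.8
gripper_force: 0.0
[460.6 115.4  88. ] [-1.7999e+02 -5.0000e-02 -1.7992e+02] 18.5 [ 13.  17. 113.   0.  51. -77.]
```

```bash
echo '[[-0.3, 0.6, 30, 0, 0, 0], [0, 0, 25, 0, 0, 0], [0, 0, 10, 0, 0, 0], [0, 0, 3, 0, 0, 0], [0, 0, 0, 0, 0, 0], [0, 0, 0, 0, 0, 0], [0, 0, 0, 0, 0, 0]]' | python3 -m pendant; echo '[[0, 0, 0, 0, 0, 0], [0, 0, 0, 0, 0, 0], [0, 0, 0, 0, 0, 0], [0, 0, 0, 0, 0, 0], [0, 0, 0, 0, 0, 0]]' | python3 -m pendant 36 5; echo '[[0, 0, 0, 0, 0, 0], [0, 0, 0, 0, 0, 0], [0, 0, 0, 0, 0, 0]]' | python3 -m pendant 58;echo '[[0, 0, -20, 0, 0, 0], [0, 0, -40, 0, 0, 0], [0, 0, -40, 0, 0, 0], [20, 0, 0, 0, 0, 0], [40, 0, 0, 0, 0, 0], [40, 0, 0, 0, 0, 0], [0, 0, 0, 0, 0, 0], [0, 0, 0, 0, 0, 0]]' | python3 -m pendant; python3 shot.py w7
```

```text
time_s: 19.2
ee_pos: [461.9, 116.3, 21.4]
ee_rot: [180.0, 0.1, -179.8]
force: [-0.1, -0.3, 0.7]
gripper_width: 57.8
gripper_force: 0.0
time_s: 19.7
ee_pos: [461.4, 116.0, 20.9]
ee_rot: [-180.0, 0.0, -179.8]
force: [-0.2, -1.4, 5.7]
gripper_width: 43.9
gripper_force: 5.0
time_s: 20.0
ee_pos: [460.9, 116.2, 20.2]
ee_rot: [180.0, -0.0, -179.8]
force: [0.1, -0.6, 0.1]
gripper_width: 57.9
gripper_force: 0.0
time_s: 20.8
ee_pos: [361.0, 115.9, 120.7]
ee_rot: [180.0, 0.1, -179.8]
force: [0.3, -0.3, -0.8]
gripper_width: 58.0
gripper_force: 0.0
[362.1 116.1 120.8] [ 1.7997e+02  1.1000e-01 -1.7982e+02] 20.85 [ 16.   6. 121.   0.  53. -74.]
```

```bash
echo '[[-40, 2, 0, 0, 0, 0], [-40, 2, 0, 0, 0, 0], [-40, 2, 0, 0, 0, 0], [-40, 2, 0, 0, 0, 0], [-40, 2, 0, 0, 0, 0], [-39, 1.5, 0, 0, 0, 0], [0, 0, 0, 0, 0, 8.2], [0, 0, 0, 0, 0, 8.2]]' | python3 -m pendant 46 15 >/dev/null; echo '[[0, 0, 0, 0, 0, 8.2], [0, 0, 0, 0, 0, 8.2], [0, 0, 0, 0, 0, 8.2], [0, 0, 0, 0, 0, 8.2], [0, 0, 0, 0, 0, 8.2], [0, 0, 0, 0, 0, 8.2], [0, 0, 0, 0, 0, 8.2], [0, 0, 0, 0, 0, 8.2]]' | python3 -m pendant > /dev/null; echo '[[0, 0, 0, 0, 0, 8], [0, 0, 0, 0, 0, 0], [0, 0, 0, 0, 0, 0], [0, 0, 0, 0, 0, 0]]' | python3 -m pendant; python3 shot.py w8
```

```text
time_s: 22.85
ee_pos: [600.6, 127.9, 120.1]
ee_rot: [-180.0, -0.0, 90.3]
force: [-0.3, -0.7, -0.4]
gripper_width: 46.2
gripper_force: 0.0
[600.5 128.  120.2] [ 1.800e+02 -1.000e-02  9.025e+01] 22.9 [11. 26. 92.  0. 62. 11.]
```

View pics/w8.png

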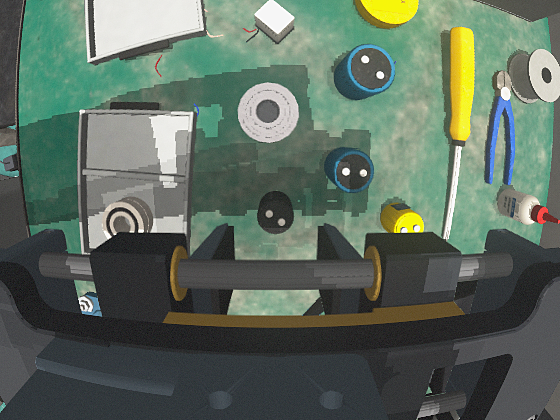

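w8 shows both rings stacked neatly in the wider compartment around (125,222). The small cap's terminals are at (270,213) and (281,220), between the fingers. Next I'll grasp the cap.

```bash
echo '[[-0.3, -0.3, 40, 0, 0, 0], [0, 0, 40, 0, 0, 0], [0, 0, 24, 0, 0, 0], [0, 0, 8, 0, 0, 0], [0, 0, 0, 0, 0, 0], [0, 0, 0, 0, 0, 0], [0, 0, 0, 0, 0, 0]]' | python3 -m pendant; echo '[[0, 0, 0, 0, 0, 0], [0, 0, 0, 0, 0, 0], [0, 0, 0, 0, 0, 0], [0, 0, 0, 0, 0, 0], [0, 0, 0, 0, 0, 0]]' | python3 -m pendant 20 15; echo '[[0, 0, -20, 0, 0, 0], [0, 0, -40, 0, 0, 0], [0, 0, -40, 0, 0, 0], [0, 0, 0, 0, 0, 0], [0, 0, 0, 0, 0, 0], [0, 0, 0, 0, 0, 0]]' | python3 -m pendant
```

```text
time_s: 23.6
ee_pos: [601.2, 128.0, 10.2]
ee_rot: [179.8, -0.0, 90.2]
force: [-0.6, 0.8, -0.3]
gripper_width: 46.1
gripper_force: 0.0
time_s: 24.1
ee_pos: [600.3, 127.8, 9.2]
ee_rot: [179.9, -0.0, 90.2]
force: [-0.7, 0.1, 6.0]
gripper_width: 29.7
gripper_force: 15.0
time_s: 24.7
ee_pos: [598.6, 127.4, 106.8]
ee_rot: [-179.8, 0.0, 90.2]
force: [-0.3, 0.1, -0.9]
gripper_width: 29.1
gripper_force: 15.0
```

```bash
echo '[[15.3, -33, 0, 0, 0, 0], [15.3, -33, 0, 0, 0, 0], [15.3, -33, 0, 0, 0, 0], [15.3, -33, 0, 0, 0, 0], [0, 0, 0, 0, 0, 0], [0, 0, 0, 0, 0, 0], [0, 0, 0, 0, 0, 0]]' | python3 -m pendant ; echo '[[0, 0, 40, 0, 0, 0], [0, 0, 35, 0, 0, 0], [0, 0, 12, 0, 0, 0], [0, 0, 4, 0, 0, 0], [0, 0, 0, 0, 0, 0], [0, 0, 0, 0, 0, 0], [0, 0, 0, 0, 0, 0]]' | python3 -m pendant
```

```text
time_s: 25.4
ee_pos: [468.3, 188.3, 107.8]
ee_rot: [-180.0, 0.0, 90.2]
force: [0.3, -0.1, -0.1]
gripper_width: 29.4
gripper_force: 15.0
time_s: 26.1
ee_pos: [468.8, 188.9, 18.8]
ee_rot: [179.8, -0.1, 90.2]
force: [0.4, 0.1, -0.5]
gripper_width: 29.4
gripper_force: 15.0
```

```bash
echo '[[0, 0, 3, 0, 0, 0], [0, 0, 1.5, 0, 0, 0], [0, 0, 0, 0, 0, 0], [0, 0, 0, 0, 0, 0], [0, 0, 0, 0, 0, 0]]' | python3 -m pendant; echo '[[0, 0, 0.5, 0, 0, 0], [0, 0, 0, 0, 0, 0], [0, 0, 0, 0, 0, 0]]' | python3 -m pendant
```

```text
time_s: 26.6
ee_pos: [467.7, 188.6, 13.0]
ee_rot: [180.0, -0.0, 90.2]
force: [-0.8, -0.2, 0.5]
gripper_width: 29.4
gripper_force: 15.0
time_s: 26.9
ee_pos: [467.6, 188.5, 12.4]
ee_rot: [-180.0, -0.0, 90.2]
force: [1.4, 0.6, -0.4]
gripper_width: 29.7
gripper_force: 15.0
```

```bash
echo '[[0, 0, 0.7, 0, 0, 0], [0, 0, 0, 0, 0, 0], [0, 0, 0, 0, 0, 0]]' | python3 -m pendant; echo '[[0, 0, 0, 0, 0, 0], [0, 0, 0, 0, 0, 0], [0, 0, 0, 0, 0, 0]]' | python3 -m pendant 44; echo '[[0, 0, -25, 0, 0, 0], [0, 0, -40, 0, 0, 0], [0, 0, -45, 0, 0, 0], [0, 0, 0, 0, 0, 0]]' | python3 -m pendant 44; echo '[[11.4, 40.8, 0, 0, 0, 0], [11.4, 40.8, 0, 0, 0, 0], [11.4, 40.8, 0, 0, 0, 0], [11.4, 40.8, 0, 0, 0, 0], [11.4, 40.8, 0, 0, 0, 0], [0, 0, 0, 0, 0, 0], [0, 0, 0, 0, 0, 0], [0, 0, 0, 0, 0, 0]]' | python3 -m pendant 58; python3 shot.py w9
```

```text
time_s: 27.2
ee_pos: [467.7, 188.6, 12.2]
ee_rot: [180.0, -0.0, 90.2]
force: [-1.8, -1.3, 4.7]
gripper_width: 29.5
gripper_force: 15.0
time_s: 27.5
ee_pos: [467.6, 188.5, 11.6]
ee_rot: [-180.0, -0.0, 90.2]
force: [0.9, -0.6, -0.1]
gripper_width: 43.9
gripper_force: 0.0
time_s: 27.9
ee_pos: [471.6, 190.0, 127.3]
ee_rot: [179.3, -0.3, 90.2]
force: [0.6, -0.1, 0.8]
gripper_width: 43.9
gripper_force: 0.0
time_s: 28.7
ee_pos: [669.9, 245.7, 120.9]
ee_rot: [-179.9, 0.0, 90.2]
force: [0.9, -0.3, -0.1]
gripper_width: 58.2
gripper_force: 0.0
[669.9 245.7 121.5] [-1.799e+02  2.000e-02  9.018e+01] 28.75 [19. 34. 77.  0. 69. 19.]
```

View pics/w9.png

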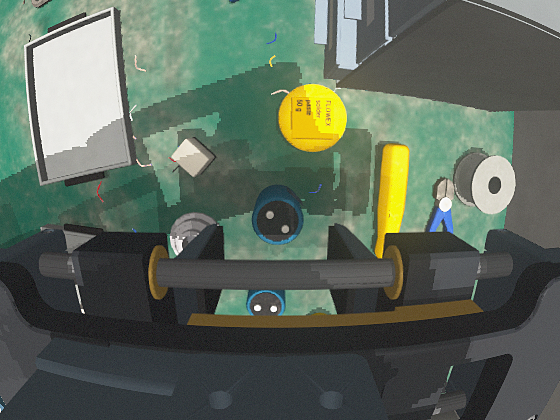

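Run:
```python
from h import *
import pickle
m=pickle.load(open('pics/w9.pkl','rb'))
print(onz(m,278,221.5,57,True),'handle',onz(m,378,220,25,True),'cab',onz(m,335,82,20,True),onz(m,335,82,100,True))
P=np.array([onz(m,*p,15,True)[:2] for p in [(31,17),(114,10),(131,163),(41,184)]]);print(P.tolist(),P.mean(0))
print(onz(m,194,154,30,True))
```

```text
[671.8 246.6  57. ] handle [760.1 239.1  25. ] cab [719.1 356.6  20. ] [704.7 343.5 100. ]
[[406.4, 458.0], [517.1, 438.8], [537.8, 289.1], [423.8, 272.6]] [471.275 364.625]
[602.8 296.1  30. ]
```

w9 shows the large cap centred between the fingers, with its terminals at (271,214) and (285,229). The way down is clear.

```bash
echo '[[0.4, 1.2, 40, 0, 0, 0], [0, 0, 40, 0, 0, 0], [0, 0, 22, 0, 0, 0], [0, 0, 8, 0, 0, 0], [0, 0, 0, 0, 0, 0], [0, 0, 0, 0, 0, 0], [0, 0, 0, 0, 0, 0]]' | python3 -m pendant; echo '[[0, 0, 0, 0, 0, 0], [0, 0, 0, 0, 0, 0], [0, 0, 0, 0, 0, 0], [0, 0, 0, 0, 0, 0], [0, 0, 0, 0, 0, 0]]' | python3 -m pendant 30 20; echo '[[0, 0, -20, 0, 0, 0], [0, 0, -40, 0, 0, 0], [0, 0, -40, 0, 0, 0], [0, 0, 0, 0, 0, 0], [0, 0, 0, 0, 0, 0], [0, 0, 0, 0, 0, 0]]' | python3 -m pendant
```

```text
time_s: 29.45
ee_pos: [673.8, 247.0, 14.1]
ee_rot: [179.8, -0.1, 90.2]
force: [-0.5, -0.8, 0.8]
gripper_width: 58.2
gripper_force: 0.0
time_s: 29.95
ee_pos: [672.8, 246.6, 12.5]
ee_rot: [180.0, -0.0, 90.2]
force: [-1.0, -1.0, 5.6]
gripper_width: 39.7
gripper_force: 20.0
time_s: 30.55
ee_pos: [671.5, 246.1, 109.8]
ee_rot: [-179.8, 0.1, 90.2]
force: [-0.1, -0.5, -0.5]
gripper_width: 39.5
gripper_force: 20.0
```

```bash
echo '[[14.2, -39.6, 0, 0, 0, 0], [14.2, -39.6, 0, 0, 0, 0], [14.2, -39.6, 0, 0, 0, 0], [14.2, -39.6, 0, 0, 0, 0], [14.2, -39.6, 0, 0, 0, 0], [0, 0, 0, 0, 0, 0], [0, 0, 0, 0, 0, 0], [0, 0, 0, 0, 0, 0]]' | python3 -m pendant ; echo '[[0, 0, 40, 0, 0, 0], [0, 0, 35, 0, 0, 0], [0, 0, 12, 0, 0, 0], [0, 0, 4, 0, 0, 0], [0, 0, 0, 0, 0, 0], [0, 0, 0, 0, 0, 0], [0, 0, 0, 0, 0, 0]]' | python3 -m pendant
```

```text
time_s: 31.35
ee_pos: [475.1, 316.7, 111.0]
ee_rot: [-180.0, 0.0, 90.2]
force: [1.4, -0.7, -0.5]
gripper_width: 39.8
gripper_force: 20.0
time_s: 32.05
ee_pos: [475.5, 317.6, 22.2]
ee_rot: [179.8, -0.1, 90.2]
force: [0.1, -0.8, -0.4]
gripper_width: 39.7
gripper_force: 20.0
```

```bash
echo '[[0, 0, 3, 0, 0, 0], [0, 0, 1, 0, 0, 0], [0, 0, 0, 0, 0, 0], [0, 0, 0, 0, 0, 0], [0, 0, 0, 0, 0, 0]]' | python3 -m pendant; echo '[[0, 0, 0.8, 0, 0, 0], [0, 0, 0, 0, 0, 0], [0, 0, 0, 0, 0, 0]]' | python3 -m pendant
```

```text
time_s: 32.55
ee_pos: [474.4, 317.0, 16.8]
ee_rot: [180.0, -0.0, 90.2]
force: [-0.6, -0.1, -0.3]
gripper_width: 39.7
gripper_force: 20.0
time_s: 32.85
ee_pos: [474.4, 316.9, 15.9]
ee_rot: [-180.0, -0.0, 90.2]
force: [-0.1, -0.7, -1.0]
gripper_width: 39.7
gripper_force: 20.0
```

```bash
echo '[[0, 0, 0.6, 0, 0, 0], [0, 0, 0, 0, 0, 0], [0, 0, 0, 0, 0, 0]]' | python3 -m pendant; echo '[[0, 0, 0, 0, 0, 0], [0, 0, 0, 0, 0, 0], [0, 0, 0, 0, 0, 0]]' | python3 -m pendant 54; echo '[[0, 0, -25, 0, 0, 0], [0, 0, -40, 0, 0, 0], [0, 0, -40, 0, 0, 0], [0, 0, 0, 0, 0, 0]]' | python3 -m pendant ; echo '[[-8, 41.3, 0, 0, 0, 0], [-8, 41.3, 0, 0, 0, 0], [-8, 41.4, 0, 0, 0, 0], [0, 0, 0, 0, 0, -8.03], [0, 0, 0, 0, 0, -8.03], [0, 0, 0, 0, 0, -8.03], [0, 0, 0, 0, 0, -8.03], [0, 0, 0, 0, 0, -8.03]]' | python3 -m pendant 44 15; echo '[[0, 0, 0, 0, 0, -8.03], [0, 0, 0, 0, 0, 0], [0, 0, 0, 0, 0, 0], [0, 0, 0, 0, 0, 0]]' | python3 -m pendant; python3 shot.py w10
```

```text
time_s: 33.15
ee_pos: [474.6, 317.0, 15.5]
ee_rot: [180.0, -0.0, 90.2]
force: [0.6, -0.5, -0.4]
gripper_width: 40.0
gripper_force: 20.0
time_s: 33.45
ee_pos: [474.5, 317.0, 15.4]
ee_rot: [180.0, -0.0, 90.2]
force: [-0.6, 1.3, -0.4]
gripper_width: 53.6
gripper_force: 0.0
time_s: 33.85
ee_pos: [477.7, 319.1, 126.1]
ee_rot: [179.4, -0.4, 90.2]
force: [0.2, 0.8, -0.1]
gripper_width: 53.8
gripper_force: 0.0
time_s: 34.65
ee_pos: [598.1, 293.0, 119.2]
ee_rot: [-179.9, -0.0, 130.6]
force: [-1.1, 0.4, 0.4]
gripper_width: 43.8
gripper_force: 0.0
time_s: 35.05
ee_pos: [598.4, 293.2, 120.0]
ee_rot: [-180.0, -0.0, 138.2]
force: [-0.5, 0.2, 0.3]
gripper_width: 44.5
gripper_force: 0.0
[598.4 293.3 120.1] [-1.7999e+02 -1.0000e-02  1.3826e+02] 35.1 [ 25.  30.  84.   0.  65. -23.]
```

View pics/w10.png

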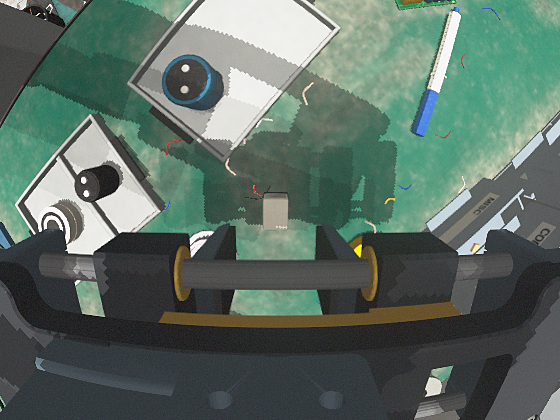

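w10 shows the large cap standing in the plain tray at (193,83), the motor kit at lower left, and the relay squared up with the fingers at (275,211). I'll grasp it now.

```bash
echo '[[0, 0, 40, 0, 0, 0], [0, 0, 40, 0, 0, 0], [0, 0, 24, 0, 0, 0], [0, 0, 8, 0, 0, 0], [0, 0, 0, 0, 0, 0], [0, 0, 0, 0, 0, 0], [0, 0, 0, 0, 0, 0]]' | python3 -m pendant; echo '[[0, 0, 0, 0, 0, 0], [0, 0, 0, 0, 0, 0], [0, 0, 0, 0, 0, 0], [0, 0, 0, 0, 0, 0], [0, 0, 0, 0, 0, 0]]' | python3 -m pendant 15 15; echo '[[0, 0, -20, 0, 0, 0], [0, 0, -40, 0, 0, 0], [0, 0, -40, 0, 0, 0], [0, 0, 0, 0, 0, 0], [0, 0, 0, 0, 0, 0], [0, 0, 0, 0, 0, 0]]' | python3 -m pendant
```

```text
time_s: 35.8
ee_pos: [599.8, 293.9, 10.3]
ee_rot: [179.8, 0.1, 138.3]
force: [-0.0, -0.5, 0.2]
gripper_width: 43.9
gripper_force: 0.0
time_s: 36.3
ee_pos: [598.7, 293.4, 8.9]
ee_rot: [180.0, 0.0, 138.3]
force: [0.2, -0.4, 3.4]
gripper_width: 21.8
gripper_force: 15.0
time_s: 36.9
ee_pos: [597.4, 292.8, 106.7]
ee_rot: [-179.8, -0.1, 138.3]
force: [-0.3, 0.2, -1.4]
gripper_width: 21.9
gripper_force: 15.0
```

```bash
echo '[[0, 0, 0, 0, 0, 8], [0, 0, 0, 0, 0, 8], [0, 0, 0, 0, 0, 8], [0, 0, 0, 0, 0, 8], [0, 0, 0, 0, 0, 8], [0, 0, 0, 0, 0, 0]]' | python3 -m pendant; echo '[[30.4, -29.8, 0, 0, 0, 0], [30.4, -29.8, 0, 0, 0, 0], [30.4, -29.8, 0, 0, 0, 0], [30.4, -29.8, 0, 0, 0, 0], [0, 0, 0, 0, 0, 0], [0, 0, 0, 0, 0, 0], [0, 0, 0, 0, 0, 0]]' | python3 -m pendant ; echo '[[0, 0, 40, 0, 0, 0], [0, 0, 35, 0, 0, 0], [0, 0, 12, 0, 0, 0], [0, 0, 5, 0, 0, 0], [0, 0, 0, 0, 0, 0], [0, 0, 0, 0, 0, 0], [0, 0, 0, 0, 0, 0], [0, 0, 0, 0, 0, 0]]' | python3 -m pendant
```

```text
time_s: 37.5
ee_pos: [597.5, 292.8, 106.2]
ee_rot: [-179.8, 0.1, 98.4]
force: [0.4, -0.1, -0.0]
gripper_width: 21.6
gripper_force: 15.0
time_s: 38.2
ee_pos: [463.4, 395.7, 107.8]
ee_rot: [-180.0, 0.0, 98.4]
force: [0.2, -0.3, -0.1]
gripper_width: 22.0
gripper_force: 15.0
time_s: 39.0
ee_pos: [463.5, 396.8, 17.6]
ee_rot: [179.9, -0.1, 98.4]
force: [-0.5, -0.2, -0.6]
gripper_width: 21.8
gripper_force: 15.0
```

```bash
echo '[[0, 0, 3, 0, 0, 0], [0, 0, 1, 0, 0, 0], [0, 0, 0, 0, 0, 0], [0, 0, 0, 0, 0, 0], [0, 0, 0, 0, 0, 0]]' | python3 -m pendant; echo '[[0, 0, 0.7, 0, 0, 0], [0, 0, 0, 0, 0, 0], [0, 0, 0, 0, 0, 0]]' | python3 -m pendant
```

```text
time_s: 39.5
ee_pos: [462.9, 396.3, 12.4]
ee_rot: [180.0, -0.0, 98.4]
force: [-0.7, 1.0, -0.6]
gripper_width: 22.1
gripper_force: 15.0
time_s: 39.8
ee_pos: [463.1, 396.4, 11.9]
ee_rot: [180.0, -0.0, 98.3]
force: [-0.0, -0.4, 0.7]
gripper_width: 22.3
gripper_force: 15.0
```

Release, raise, and back off sideways so that the cameras can check.

```bash
echo '[[0, 0, 0.3, 0, 0, 0], [0, 0, 0, 0, 0, 0], [0, 0, 0, 0, 0, 0]]' | python3 -m pendant 22; echo '[[0, 0, 0, 0, 0, 0], [0, 0, 0, 0, 0, 0], [0, 0, 0, 0, 0, 0]]' | python3 -m pendant 40; echo '[[0, 0, -20, 0, 0, 0], [0, 0, -40, 0, 0, 0], [0, 0, -50, 0, 0, 0], [0, 0, -50, 0, 0, 0], [0, 0, -50, 0, 0, 0], [0, 0, 0, 0, 0, 0]]' | python3 -m pendant ; echo '[[40, -20, 0, 0, 0, 0], [40, -20, 0, 0, 0, 0], [40, -20, 0, 0, 0, 0], [40, -20, 0, 0, 0, 0], [0, 0, 0, 0, 0, 0], [0, 0, 0, 0, 0, 0], [0, 0, 0, 0, 0, 0]]' | python3 -m pendant
python3 - <<'E'
from h import *
t=grab_frame('top');s=grab_frame('scene')
a=cv2.resize(t[110:290,110:340],(620,485),interpolation=cv2.INTER_CUBIC); cv2.imwrite('pics/endtop.png',a)
cv2.imwrite('pics/endscene.png',cv2.resize(s[120:270,110:350],(720,450),interpolation=cv2.INTER_CUBIC))
E
```

```text
time_s: 40.1
ee_pos: [463.0, 396.4, 11.3]
ee_rot: [180.0, -0.0, 98.4]
force: [0.6, 0.5, 1.0]
gripper_width: 22.0
gripper_force: 0.2
time_s: 40.4
ee_pos: [462.8, 396.2, 11.2]
ee_rot: [-180.0, 0.0, 98.4]
force: [0.5, 0.4, 0.5]
gripper_width: 39.6
gripper_force: 0.0
time_s: 41.0
ee_pos: [466.0, 398.9, 229.7]
ee_rot: [179.2, -0.5, 98.4]
force: [0.2, 0.0, -0.3]
gripper_width: 40.2
gripper_force: 0.0
time_s: 41.7
ee_pos: [361.0, 542.1, 220.9]
ee_rot: [-180.0, 0.1, 98.3]
force: [0.7, 0.2, -0.2]
gripper_width: 39.8
gripper_force: 0.0
```

View pics/endtop.png

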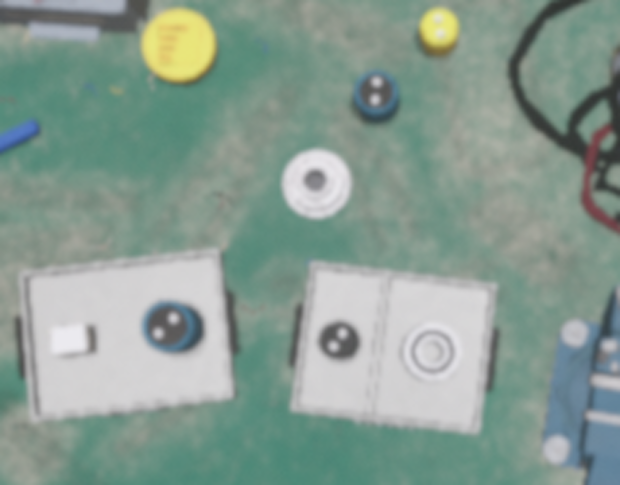

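View pics/endscene.png

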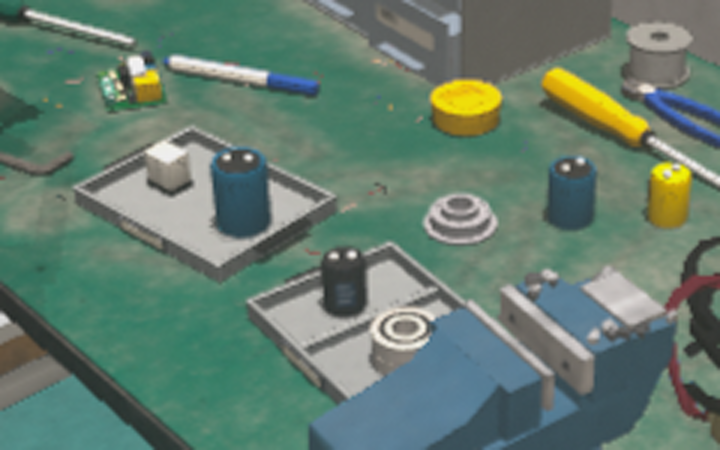

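The end views show everything in place: the relay (69,340) and large cap (172,327) are upright in the plain tray, and the small cap (339,340) and squarely stacked rings (431,350) are in the divided tray. The flanged bearing and mid cap haven't been moved.

```bash
python3 -c "
from workcell import *
print(job_done())"
```

```text
the job is handed in; nothing more can be done
None
```

Both kits are made up and the job is handed in at about 42 s on the robot's clock; the final camera views show every part in its place, with the flanged bearing and middle-sized capacitor where they stood.

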